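# Load an injector nozzle into the inspection carousel and index it

### The job

Stand the green-capped injector nozzle upright in the empty carousel pocket at the yellow loading arrow, setting it down gently with the cap up, and let go. Then turn the carousel by its orange hub handle one click counterclockwise (seen from above), so that the nozzle arrives at the blue inspection mark and the next empty pocket comes to the arrow. Leave the red-capped nozzle standing where it is.

Things in the scene. Friction and masses are not known exactly. Their poses are not given: they have to be found in the camera images.
- nozzle_green: The nozzle to load: upright round part, 70 mm tall, 0.16 kg. Steel body 26 mm in diameter, tapering from 30 mm up; green plastic cap, 20 mm in diameter, from 36 to 70 mm (grip it here). Origin: centre of its underside; z up. It stands on the bench (z = 0) to the robot's right of the carousel, near a red-capped twin, a steel socket and a lying screwdriver, at least 80 mm between centres.
- nozzle_red: The bystander nozzle: same shape and size, red cap. Origin at the centre of its underside, z up. Leave it alone (it may be shifted by less than 30 mm).
- pocket (a point): Centre of the floor of the pocket to load, at the yellow arrow at the start; turns with the wheel. Floor 45 mm above the bench; pockets are black cups 44 mm inside, 52 outside, 20 deep, six on a 216 mm wheel. z up; x points to the wheel axis, 72 mm away. Both neighbour pockets are empty; the three far ones hold grey-capped nozzles, fixed, tops 70 mm above the floors. White foot: 310 mm round, 10 thick.
- wheel (a joint): Wheel turn, rad, counterclockwise from above positive; about 0 at the start. Spring clicks every 1.047, five from -2.094 to 2.094; about 0.15 N m leads out of a click, and past half way the spring draws it into the next. Orange bar handle on the wheel axis: 62 mm long along the pocket frame's x, 16 wide along its y, underside 69 and top 99 mm above the pocket floor, on a 14 mm neck; grip across the 16 mm. It turns with the wheel.

How it is judged (in metres and radians):
On the way, in this order (a step that is already met when the one before it is completed fails the run):
1. The green-capped nozzle stands upright in the pocket at the loading arrow, released, the wheel not yet turned (within 10 degrees of its first click) (horizontal distance between nozzle_green and pocket below 0.013 m and z of nozzle_green in the frame of pocket between -0.006 and 0.006 m and angle between nozzle_green's own z axis and vertical below 0.17 rad and value of joint wheel between -0.17 and 0.17 rad and contact force between nozzle_green and the fingers below 0.1 N and linear speed of nozzle_green below 0.05 m/s), for 0.2 s.
2. The wheel is one click on (60 degrees counterclockwise, within 7 degrees), the nozzle still in its pocket (value of joint wheel between 0.9272 and 1.1672 rad and horizontal distance between nozzle_green and pocket below 0.013 m and z of nozzle_green in the frame of pocket between -0.006 and 0.006 m and angle between nozzle_green's own z axis and vertical below 0.17 rad), for 0.2 s.
At the end, for the whole second after the job is handed in: The wheel rests one click (60 degrees, within 7) counterclockwise of its start click; the green-capped nozzle stands at rest, released and upright (within 10 degrees) on the floor of its pocket, within 13 mm of its centre; the red-capped nozzle stands upright within 30 mm of where it was (all of step 2 and distance of nozzle_red from where it was at the start of the episode below 0.03 m and velocity of joint wheel between -0.1 and 0.1 rad/s and linear speed of nozzle_green below 0.03 m/s and angle between nozzle_red's own z axis and vertical below 0.17 rad); the robot touches nothing.
It fails at once if The red-capped nozzle is moved more than 30 mm from its place (distance of nozzle_red from where it was at the start of the episode above 0.03 m).
It fails at once if The green-capped nozzle is dropped (falls free at more than 0.7 m/s, about 25 mm of fall) (linear speed of nozzle_green above 0.7 m/s and contact force between nozzle_green and the fingers below 0.01 N).
It also fails if it takes over 50 s, if anything falls off the work surface, if the arm or the gripper's body presses on something with over 40 N, if the wrist force passes 120 N, or if a joint passes its speed limit or range.

### The arm

A 6-joint arm with a two-finger parallel gripper is mounted at the origin on the work surface. World frame = base frame: x ahead of the robot, y to its left, z up, the work surface at z = 0. Lengths are in m, angles in degrees, forces in N, time in s.
With the tool pointing down it reaches from about 0.325 to 0.775 m from the base axis. Payload 5.5 kg.
Tool frame: the origin (TCP) lies at the centre of the arm's flange, where the gripper is bolted on; the fingertips stand 182 mm ahead of it and the grasp point (between the pads) lies 163 mm ahead of it; z points along the fingers, y is the direction in which the jaws open and shut (so a half turn about z gives the same grasp; the last joint's range is limited). The gripper opens to 88 mm and grips with 3 to 60 N. Pads are 20 mm wide; open, the fingers measure 115 mm over their backs; the gripper's body (75 mm by 178 mm) begins 61 mm behind the grasp point.
Start: joints at [-72.748, 5.22, 70.514, -0, 104.267, -3.249], TCP at [0.21, -0.562, 0.405] pointing down, gripper open.
Joint ranges: [-164.24, 164.24], [-49.07, 125.15], [9.68, 141.18], [-86.29, 266.29], [3.28, 154.24], [-151.56, 151.56]. Speed limits (degrees/s): [147.25, 147.25, 172.46, 180, 180, 180].

### API

Orientations are given as [roll, pitch, yaw] about the fixed x, y, z axes, in that order (R = Rz(yaw) Ry(pitch) Rx(roll)).
In Python, from station import r gives the robot as it stands. The module is installed in compiled form; this text tells all that it offers. Calls block until the motion is done:
- r.reach(position, orientation): joint-space move of the TCP to a pose.
- r.servo_line(position, rotation=None, speed=0.15): straight line of the TCP; rotation=None keeps the orientation; speed is the mean speed in m/s.
- r.move_joints(angles): joint-space move.
- r.let_go() and r.grab(squeeze=None): open the fingers fully, or close them until they stop; squeeze is the grip in N (None keeps the last).
- r.wait(seconds).
- r.inverse_kinematics(position, orientation): joint angles nearest the present ones, or None.
- r.sense(): the state.
- r.snapshot(name): name is "side" or "top" or "wrist"; returns a dict with "frame" (384x512x3 uint8, red, green, blue), "fx", "fy", "cx", "cy" (pixels), "R" (3x3) and "t" (3): a world point X has camera coordinates R X + t. Camera axes: x right, y down, z forward; pixel columns grow to the right and rows downward; lengths in m; the calibration is good to about 2 mm. A picture is of the moment at which its call begins. There is no depth.
A pose or a line that the arm cannot do raises r.IKError and nothing moves.
- r.hand_in(): hands the job in, once; it reports no verdict.
The state is a dict: "clock": time; "joints": joint angles; "joint_vel": joint speeds; "joint_torque": joint torques, N m; "tcp_pos": TCP position; "orientation": TCP orientation; "contact_force": force on the tool from outside, world axes, zero at the start; "torque": the same for the moment, N m; "opening": finger opening in m.
Only numpy, scipy, OpenCV 4.12 (cv2) and the standard library are available. Lean on these libraries where they do the work, as an engineer would, in place of code of your own. Each camera call takes 0.05 s, during which the arm holds its last target. There are 200 camera calls.

## Working session

There is one attempt and no reset: what is moved stays moved. The work goes in short steps, each a Python script; the robot and the scene stay as the last script left them, time stands still between calls to the robot, and variables do not carry over. Pictures are saved under pics/ and viewed, about 8 in all and at most 12, crops included, and the job is handed in when it is done.

```bash
mkdir -p pics; cat > h.py <<'E'
import numpy as np, cv2
from station import r
def snap(n,f):
    s=r.snapshot(n); np.savez('pics/'+f+'.npz',**{k:np.array(v) for k,v in s.items()})
    cv2.imwrite('pics/'+f+'.png',s['frame'][:,:,::-1]); return s
def load(f): return np.load('pics/'+f+'.npz')
def ray(s,u,v,z):
    R,t=np.array(s['R']),np.array(s['t']); c=-R.T@t
    d=R.T@np.array([(u-s['cx'])/s['fx'],(v-s['cy'])/s['fy'],1]); return c+d*(z-c[2])/d[2]
def proj(s,X):
    p=np.array(s['R'])@np.array(X)+np.array(s['t']); return float(s['fx']*p[0]/p[2]+s['cx']),float(s['fy']*p[1]/p[2]+s['cy'])
E
python3 - <<'E'
from h import *
a=snap('top','t0');b=snap('side','s0');c=snap('wrist','w0')
for s in(a,b,c):print(-np.array(s['R']).T@s['t'])
cv2.imwrite('pics/top.png',cv2.resize(a['frame'][:,:,::-1],(800,600)))
cv2.imwrite('pics/sw.png',cv2.resize(np.vstack([b['frame'],c['frame']])[:,:,::-1],(400,600)))
print(r.sense())
E
```

```text
[ 0.41483403 -0.0552748   0.8085723 ]
[0.11410947 0.51871904 0.5757139 ]
[ 0.27562857 -0.53793387  0.38468857]
{'clock': 0.15, 'joints': array([-7.27481308e+01,  5.25663489e+00,  7.05654070e+01,  6.62288731e-04,
        1.04268167e+02, -3.24842188e+00]), 'joint_vel': array([ 0.02785621, -0.04977548, -0.23562429,  0.00194748, -0.00151255,
       -0.05969868]), 'joint_torque': array([ 7.87448480e-04, -4.47043669e+01, -4.06907487e+01,  6.98336517e-02,
        2.74377340e-02, -1.26607147e-04]), 'tcp_pos': array([ 0.21014739, -0.56205788,  0.40373665]), 'orientation': array([-1.79909973e+02, -5.75277627e-03,  2.05004493e+01]), 'contact_force': array([ 0.39193226,  0.59767698, -0.29623148]), 'torque': array([-0.000304  ,  0.01735991,  0.01546255]), 'opening': 0.0879020691812849}
```

View pics/top.png

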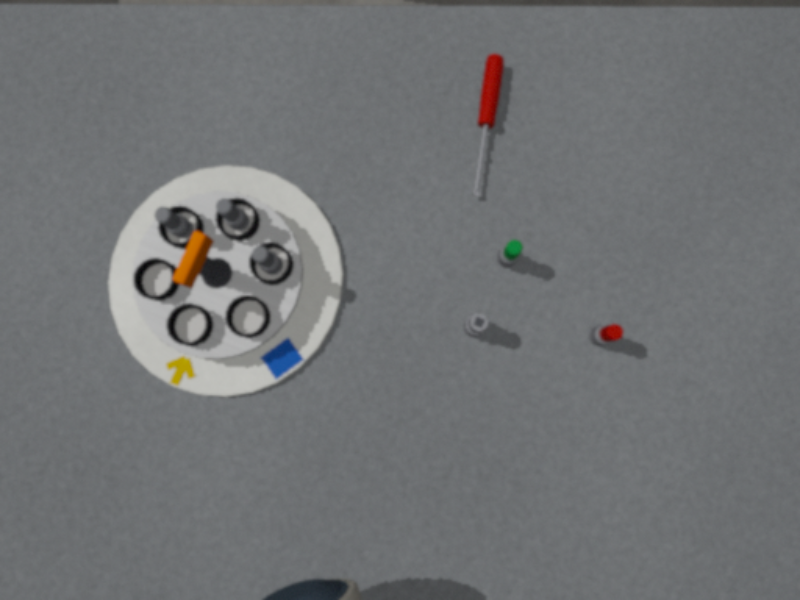

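View pics/sw.png

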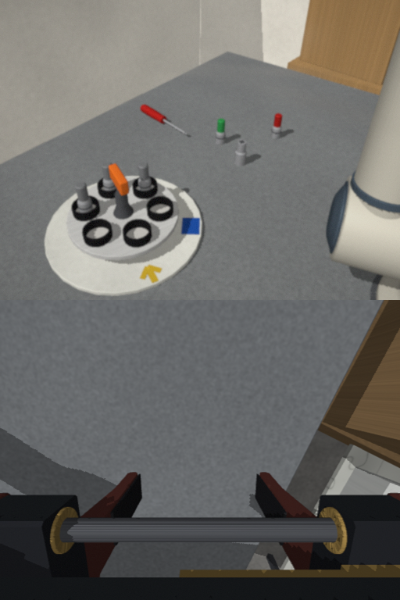

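The top view shows the green cap at (513,247), the red cap at (612,331), the pocket at the arrow with its rim around (190,325), and the handle around (192,259). Blue is at (282,358), so a counterclockwise turn does take the pocket to it. The side view agrees. Next I'll refine these with colour blobs.

```bash
cat > m.py <<'E'
from h import *
from scipy.optimize import least_squares
k=1.5625
T=load('t0');S=load('s0')
def blob(s,lo,hi,box=None):
    hsv=cv2.cvtColor(s['frame'],cv2.COLOR_RGB2HSV); m=cv2.inRange(hsv,lo,hi)
    n,l,st,c=cv2.connectedComponentsWithStats(m); i=1+np.argmax(st[1:,4]); return c[i],st[i],(l==i).astype(np.uint8)
def tri(u1,u2):
    f=lambda X:np.r_[np.array(proj(T,X))-u1,np.array(proj(S,X))-u2]
    o=least_squares(f,[.4,0,.1]);return o.x,o.fun
for n,lo,hi in(('green',(45,100,40),(80,255,255)),('orange',(8,180,100),(18,255,255))):
    a,b=blob(T,lo,hi),blob(S,lo,hi); print(n,a[0],a[1],b[0],b[1],*tri(a[0],b[0]))
    if n=='orange': print(cv2.minAreaRect(cv2.findNonZero(a[2])),[ray(T,*p,.144)[:2].round(4) for p in cv2.boxPoints(cv2.minAreaRect(cv2.findNonZero(a[2])))])
# cups rim centres (z .065)
P=[ray(T,u/k,v/k,.065)[:2] for u,v in((190,325),(248,316),(157,280))]; print('cups',np.round(P,4))
m=cv2.inRange(T['frame'],(140,140,130),(255,255,255));c=max(cv2.findContours(m,0,1)[0],key=cv2.contourArea)
e=cv2.fitEllipse(cv2.convexHull(c));print('foot',e,ray(T,*e[0],.01))
im=T['frame'][95:265,60:230,::-1];cv2.imwrite('pics/c.png',cv2.resize(im,(595,595),interpolation=cv2.INTER_CUBIC))
E
python3 m.py
```

```text
green [327.99029126 159.34951456] [323 154  11  12 103] [282.46043165 160.13669065] [278 152  10  17 139] [ 0.58364257 -0.18186779  0.05279483] [-0.13348334 -0.23860513  0.2821009   0.05235859]
orange [121.17857143 164.74702381] [111 147  22  35 336] [151.59698682 229.53483992] [140 210  24  40 531] [0.55169895 0.19358981 0.13034992] [ 0.57921783  0.86983581 -0.81301132 -0.28168043]
((121.07649230957031, 164.71246337890625), (10.325578689575195, 36.245975494384766), 25.201122283935547) [array([0.5255, 0.2098]), array([0.5834, 0.1864]), array([0.5758, 0.1698]), array([0.518 , 0.1932])]
cups [[0.4828 0.2132]
 [0.4945 0.143 ]
 [0.538  0.257 ]]
foot ((143.46722412109375, 179.2219696044922), (145.42015075683594, 151.89466857910156), 52.7067756652832) [0.54779792 0.19126189 0.01      ]
```

View pics/c.png

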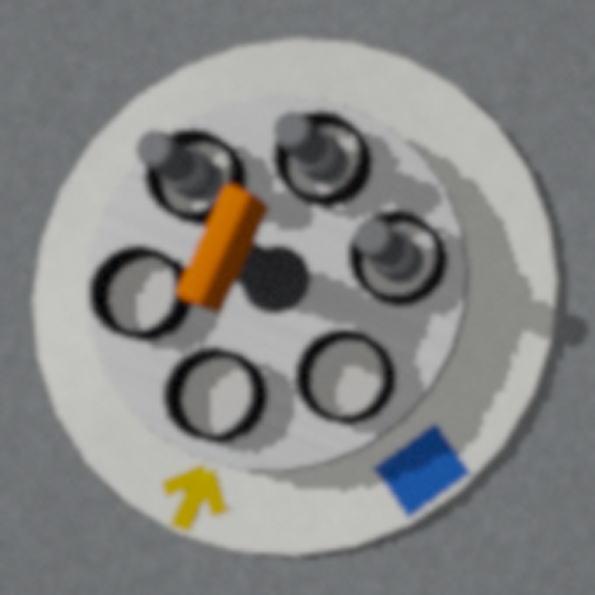

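The crop (3.5x, offset 60,95) shows outer rim centres at (217,394), (346,377), (140,292), (323,158), (398,257) and (195,175). The arrow tip at (200,468) points at the first one. I'll fit a hexagon through all six.

```bash
python3 - <<'E'
from h import *
from scipy.optimize import least_squares
T=load('t0')
C=[(217,394),(346,377),(398,257),(323,158),(195,175),(140,292)]
for z in(.062,.065):
    P=np.array([ray(T,60+u/3.5-.36,95+v/3.5-.36,z)[:2] for u,v in C])
    f=lambda q:(np.array([q[:2]+.072*np.array([np.cos(q[2]+i*np.pi/3),np.sin(q[2]+i*np.pi/3)]) for i in range(6)])-P).ravel()
    o=least_squares(f,[.55,.19,2.7]);print(o.x[:2],np.degrees(o.x[2]),o.fun.reshape(6,2).round(4)); print('pocket',o.x[:2]+.072*np.array([np.cos(o.x[2]),np.sin(o.x[2])]))
print('arrow',ray(T,60+200/3.5,95+468/3.5,.01),'blue',ray(T,60+422/3.5,95+470/3.5,.01))
# look from above green with wrist cam
yaw=np.degrees(np.arctan2(-.182,.584))
for y in(0,45,-45,90,-90,180):print(y,r.inverse_kinematics([.584,-.182,.30],[180,0,y]),r.inverse_kinematics([.48,.215,.30],[180,0,y]))
E
```

```text
[0.55096544 0.18883522] 158.49622613223093 [[-0.0006  0.0009]
 [ 0.     -0.0002]
 [ 0.0001 -0.0007]
 [ 0.0006 -0.0001]
 [ 0.0002  0.0001]
 [-0.0004 -0.    ]]
pocket [0.48397712 0.21522772]
[0.55041842 0.1878543 ] 158.49622293483273 [[-0.0009  0.001 ]
 [-0.0002 -0.0004]
 [ 0.0002 -0.001 ]
 [ 0.0009 -0.0002]
 [ 0.0005  0.0003]
 [-0.0004  0.0003]]
pocket [0.48343009 0.2142468 ]
arrow [0.44564152 0.23974593 0.01      ] blue [0.44568748 0.11089323 0.01      ]
0 [-2.04956122e+01  7.25312070e+00  7.89267028e+01 -2.54444375e-14
  9.38201765e+01  6.95043878e+01] [ 2.04219475e+01 -5.97127722e+00  9.22486687e+01 -2.54444375e-14
  9.37226085e+01  1.10421947e+02]
45 [-2.04956122e+01  7.25312070e+00  7.89267028e+01 -2.54444375e-14
  9.38201765e+01  2.45043878e+01] [ 2.04219475e+01 -5.97127722e+00  9.22486687e+01 -2.54444375e-14
  9.37226085e+01  6.54219475e+01]
-45 [-2.04956122e+01  7.25312070e+00  7.89267028e+01 -2.54444375e-14
  9.38201765e+01  1.14504388e+02] None
90 [-20.49561224   7.2531207   78.92670282   0.          93.82017648
 -20.49561224] [ 2.04219475e+01 -5.97127722e+00  9.22486687e+01 -2.54444375e-14
  9.37226085e+01  2.04219475e+01]
-90 None None
180 [ -20.49561224    7.2531207    78.92670282    0.           93.82017648
 -110.49561224] [ 20.4219475   -5.97127722  92.24866871   0.          93.72260852
 -69.5780525 ]
```

The hexagon fit has residuals of 1 mm or less: axis (0.5507,0.1885), radial direction 158.5°, pocket (0.4838,0.2148). Now I'll hover over the green nozzle and check with the wrist camera.

```bash
python3 - <<'E'
from h import *
r.reach([.584,-.182,.36],[180,0,180])
s=snap('wrist','w1')
hsv=cv2.cvtColor(s['frame'],cv2.COLOR_RGB2HSV); m=cv2.inRange(hsv,(45,100,40),(80,255,255))
n,l,st,c=cv2.connectedComponentsWithStats(m); i=1+np.argmax(st[1:,4]);print(c[i],st[i],ray(s,*c[i],.06),ray(s,*c[i],.07),proj(s,[.5836,-.1819,.07]),r.sense()['clock'])
E
```

```text
[254.80904523 187.98743719] [246 175  19  26 398] [ 0.58179659 -0.18192497  0.06      ] [ 0.57939051 -0.18195961  0.07      ] (254.87713909406833, 192.24270361665558) 2.1333
```

View pics/w1.png

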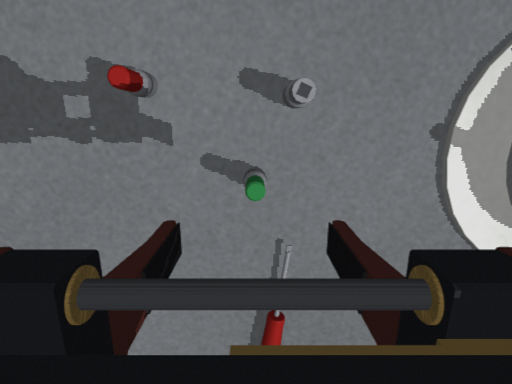

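The wrist view shows the green cap at (255,188), consistent with (0.583,-0.182). The red nozzle at (125,77) and the screwdriver tip at (290,245) are clear of the fingers. I'll pick it up and carry it above the pocket.

```bash
python3 - <<'E'
from h import *
r.servo_line([.583,-.182,.218],speed=.12)
r.grab(25); r.wait(.2); s=r.sense(); print('op',s['opening'],s['contact_force'])
r.servo_line([.583,-.182,.42],speed=.15); print(r.sense()['opening'])
r.reach([.4838,.2148,.40],[180,0,158.5])
r.servo_line([.4838,.2148,.305],speed=.12); r.wait(.2)
s=r.sense();print(s['clock'],s['opening'],s['contact_force'],s['tcp_pos'])
a=snap('top','t1');b=snap('side','s1');w=snap('wrist','w2')
cv2.imwrite('pics/c2.png',np.hstack([cv2.resize(b['frame'][180:375,40:280],(480,390)),cv2.resize(w['frame'],(320,390))])[:,:,::-1])
E
```

```text
op 0.019388695586859555 [0.27714787 0.81410229 0.45894794]
0.019613597113059263
8.8833 0.019354396583519333 [-0.19037195  0.08630623 -1.24676656] [0.48396002 0.21487089 0.30603807]
```

View pics/c2.png

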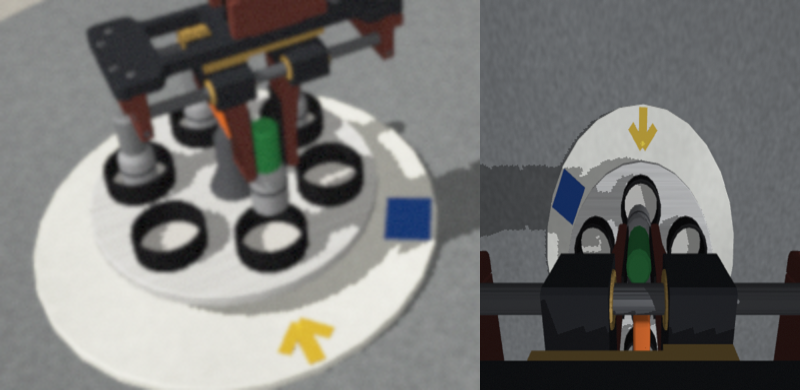

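The nozzle is held upright above the arrow pocket. In the side crop the nozzle foot is at (270,207) and the rim centre at (272,233). I'll check the projected positions against these.

```bash
python3 - <<'E'
from h import *
S=load('s1');f=lambda X:[round(a,1) for a in ((proj(S,X)[0]-40)*2,(proj(S,X)[1]-180)*2)]
p=[.4838,.2148]
print('rim c',f(p+[.065]),'foot',f(p+[.088]),f([.4938,.2148,.065]),f([.4838,.2248,.065]))
c=S['frame'][270:325,145:205,::-1];cv2.imwrite('pics/c3.png',cv2.resize(c,(720,660),interpolation=cv2.INTER_CUBIC))
q=np.array([(proj(S,[p[0]+.026*np.cos(a),p[1]+.026*np.sin(a),.065])) for a in np.arange(0,6.3,.4)]);print('rim extents crop',((q.min(0)-[145,270])*12).round(),((q.max(0)-[145,270])*12).round())
E
```

```text
rim c [274.7, 224.0] foot [272.0, 201.0] [264.8, 217.4] [264.4, 232.4]
rim extents crop [164. 105.] [610. 434.]
```

View pics/c3.png

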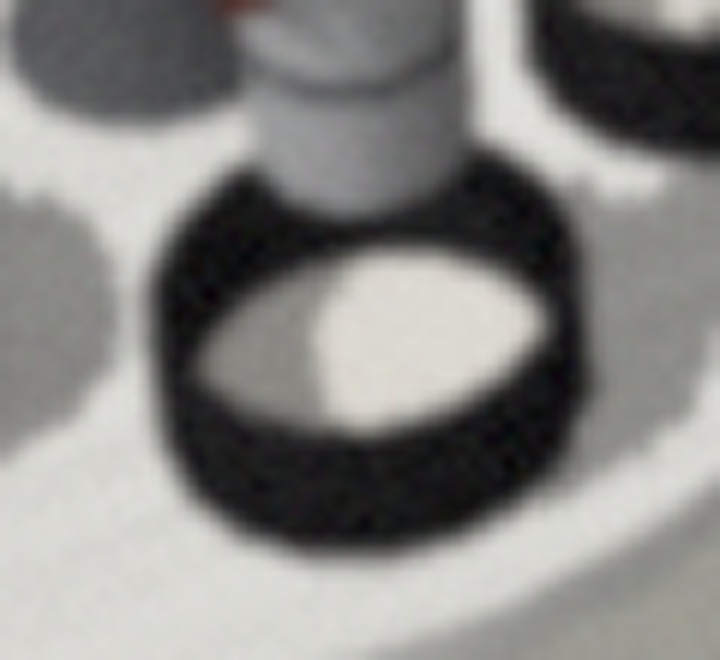

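The closer look shows the cup spanning columns 152–583 with its inner front edge at row 435, and the nozzle foot spanning 250–470. That puts the pocket about (-1.5,+2.7) mm from my estimate, and the foot circle and handle blob agree. I'll use pocket (0.4825,0.2172) and axis (0.5495,0.191).

```bash
python3 - <<'E'
from h import *
p=[.4825,.2172]
r.servo_line(p+[.305],speed=.05)
r.servo_line(p+[.268],speed=.05); r.wait(.2)
f0=r.sense()['contact_force']; print(f0)
z=.268
while z>.2595:
    z-=.001; r.servo_line(p+[z],speed=.02); r.wait(.1); s=r.sense(); f=s['contact_force']-f0
    print(round(z,4),s['tcp_pos'].round(4),f.round(2))
    if f[2]>2.5: break
r.let_go(); r.wait(.3); s=r.sense(); print(s['clock'],s['opening'],s['contact_force'])
r.servo_line(p+[.36],speed=.12); r.wait(.1)
b=snap('side','s2');w=snap('wrist','w3')
cv2.imwrite('pics/c4.png',np.hstack([cv2.resize(b['frame'][180:375,40:280],(480,390)),cv2.resize(w['frame'],(320,390))])[:,:,::-1])
E
```

```text
[-0.30114618 -0.2948716  -1.47432925]
0.267 [0.4825 0.2172 0.267 ] [1.39 0.62 0.85]
0.266 [0.4825 0.2172 0.266 ] [-0.22  0.22 -0.57]
0.265 [0.4825 0.2172 0.265 ] [-0.51 -0.14 -0.32]
0.264 [0.4825 0.2172 0.264 ] [ 0.05  0.17 -0.68]
0.263 [0.4825 0.2172 0.263 ] [ 0.6   0.16 -0.48]
0.262 [0.4825 0.2173 0.2629] [-1.83  0.97  7.17]
13.9083 0.08810630332703616 [-0.59681489  0.31086345  0.97678164]
```

View pics/c4.png

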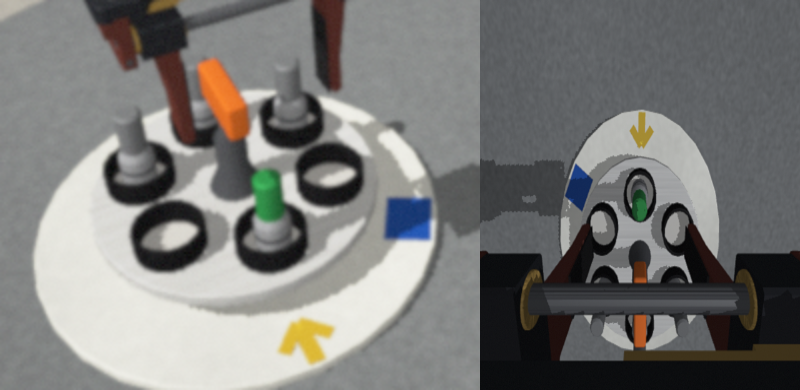

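The nozzle stands upright in the arrow pocket: side crop (270,215), and centred at (640,190) in the wrist view. Floor contact came at the expected height. Now the handle.

```bash
python3 - <<'E'
from h import *
a=[.5495,.191]
r.servo_line([.4825,.2172,.39],speed=.15)
r.reach(a+[.39],[180,0,158.5])
r.servo_line(a+[.297],speed=.12)
print(r.sense()['contact_force'])
r.grab(40); r.wait(.2); s=r.sense(); print(s['opening'],s['contact_force'],s['torque'])
q=np.array(s['joints']); 
for d in np.arange(5,61,5):
    t=q.copy(); t[5]-=d; r.move_joints(t); 
    if d%20==0: s=r.sense(); print(d,s['contact_force'].round(1),s['torque'].round(2),s['opening'])
r.wait(.5); s=r.sense(); print(s['clock'],s['tcp_pos'],s['orientation'],s['torque'])
r.let_go(); r.wait(.5); r.servo_line(a+[.40],speed=.15); r.wait(.3); print(r.sense()['clock'])
b=snap('side','s3');t=snap('top','t3')
cv2.imwrite('pics/c5.png',np.hstack([cv2.resize(b['frame'][180:375,40:280],(480,390)),cv2.resize(t['frame'][90:270,50:240],(320,390))])[:,:,::-1])
E
```

```text
[0.54742426 0.19017976 0.32452097]
0.015788757629093392 [ 3.17083692  5.68892964 -1.21457236] [ 0.56194597 -0.46218708 -0.16256293]
20 [-1.3 -3.3  0.7] [-0.58  0.11 -0.32] 0.01587155060214207
40 [-2.  -6.9  1.4] [-0.98  0.19 -0.  ] 0.015827618592691554
60 [ 0.1 -8.7  1. ] [-1.12  0.12 -0.05] 0.015774346261696093
21.5417 [0.54987112 0.19038801 0.29694816] [-1.79902321e+02 -5.12686399e-03 -1.41860437e+02] [-1.13638566  0.15370377 -0.01576488]
24.3583
```

View pics/c5.png

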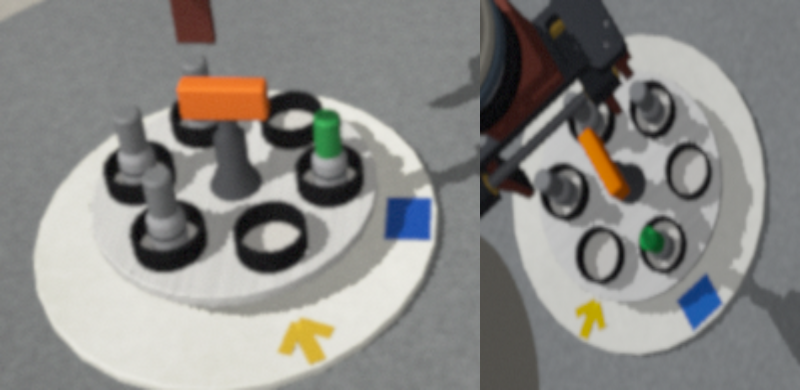

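The green nozzle stands upright at the blue mark (side crop (328,150)), an empty pocket is at the arrow, and the gripper is clear. I'll check the red nozzle and that the scene is still, then hand in.

```bash
python3 - <<'E'
from h import *
def c(s):
    m=cv2.inRange(s['frame'][190:235,370:420],(120,0,0),(255,60,60)); return cv2.findNonZero(m).mean(0)
t=snap('top','t4'); print(c(load('t0')),c(t), np.abs(t['frame'].astype(int)-load('t3')['frame'])[90:270,50:240].mean(), r.sense()['contact_force'])
r.hand_in()
E
```

```text
[[22.69736842 21.92105263]] [[22.20238095 22.05952381]] 1.1030701754385965 [ 0.21505271 -1.17146147 -0.39167024]
the job is handed in; nothing more can be done
```

The job is handed in at about 24.5 s of the 50 s allowed, and my last checks found nothing wrong; the hand-in gives no verdict.

- **Loading:** I gripped the green-capped nozzle by its cap. I lowered it into the arrow pocket in 1 mm steps until it touched the floor (about 7 N) and released it standing upright.
- **Turning:** I gripped the hub handle and turned it 60° counterclockwise. I then let go and lifted clear.
- **Last checks:**
  - The pictures show the nozzle upright in its pocket at the blue mark, with an empty pocket at the arrow.
  - The red-capped nozzle stayed within 0.5 pixel of where it started.
  - The scene was still and the gripper touched nothing.
- **Disagreements:**
  - My first pocket estimate was about 3 mm off compared with the side view, so I corrected it before setting the nozzle down.
  - While turning, the handle grip showed up to 9 N of sideways force, from a small error in the estimated wheel axis.
- **Not measured:** I judged the final wheel angle and the nozzle's centring by eye from the pictures.

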